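# Make up the crucible stack for the tube furnace

## Robot

A 6-joint arm with a two-finger parallel gripper is mounted at the origin on the work surface. World frame = base frame: x ahead of the robot, y to its left, z up, the work surface at z = 0. Lengths are in m, angles in degrees, forces in N, time in s.
With the tool pointing down it reaches from about 0.35 to 0.875 m from the base axis. Payload 4.2 kg.
Tool frame: the origin (TCP) lies on the centre line of the jaws, within the pads' length; the fingertips stand 8 mm ahead of it and the grasp point (between the pads) lies 11 mm behind it; z points along the fingers, y is the direction in which the jaws open and shut (so a half turn about z gives the same grasp; the last joint's range is limited). The gripper opens to 87 mm and grips with 3 to 60 N. Pads are 19 mm wide; open, the fingers measure 117 mm over their backs; the gripper's body (75 mm by 190 mm) begins 51 mm behind the grasp point.
Start: joints at [-59.095, 22.042, 0.453, 0, -68.411, -14.817], TCP at [0.173, -0.6, 0.231] pointing down, gripper open.
Joint ranges: [-179.83, 179.83], [-69.29, 118.12], [-61.27, 80.66], [-181.25, 117.63], [-171.15, -9.14], [-177.46, 177.46]. Speed limits (degrees/s): [159.86, 159.86, 180, 180, 180, 180].

## Interface

Orientations are given as a 3x3 rotation matrix whose columns are the frame's x, y, z axes.
In Python, from station import sense, capture, finish_job, recognise gives the robot as it stands.
- The arm moves only by the tool apply_moves, never from a script. Its argument "plan" is a list that holds one entry, the list of rows, each a list of 7 numbers: the opening in per cent of the stroke, from 0 (shut) to 100 (fully open), then the shift along the world's x, y, z in units of 25 mm (1.0 is 25 mm), then the turn, a rotation vector about the world's x, y, z in rad. A call has 1 to 12 rows; each row shifts and turns the pose as measured when the row begins; what a row does not reach is not made up. A row lasts 1/12 s, in which the tool goes at most 41.7 mm and 7.16 degrees, less where a joint would pass 70% of its speed; a pose out of reach is approached as far as the arm can. A call is refused whole if a number of a shift passes 1 or a number of a turn 0.125, either way. A call with a gripper value outside its range is refused whole. The fingers move at their own pace and stop on an object; the grip force is fixed at half the most. Time passes only in rows, so rows that do not move let the fingers close. It gives the time, the measured TCP pose, the force and the opening at its end, in the units of the state.
- sense(): the state, without advancing time (a new reading comes with each control period).
- capture(name): name is "side" or "top"; returns a dict with "pixels" (400x640x3 uint8, red, green, blue), "depth" (400x640 float32, m along the optical axis (not along the pixel's ray), 0 where there is no reading), "mtx" (3x3 intrinsics, pixels), "R" (3x3) and "t" (3): a world point X has camera coordinates R X + t. Camera axes: x right, y down, z forward; pixel columns grow to the right and rows downward; lengths in m; the calibration is good to about 2 mm. A picture is of the moment at which its call begins.
- finish_job(): hands the job in, once; it reports no verdict.
Trained networks look in a picture, given as the dict that the camera call returned (one of the last four; its "shot" number tells which), for a name from the list of things; names that differ only in an ending like _2 or _b are one class to them, and where a whole thing is asked for, a point or a joint stands for the part that bears it (a point fixed in the world has none). Each returns a list of dicts, best first, with "score" (0 to 1); they miss things now and then, are a little off and sometimes report something else, mostly with a low value. They report only what shows in the picture. A call takes as long as a camera call. They do not tell look-alikes from the thing itself.
- recognise(label, picture): "at" ([x, y, z] in m, in the coordinates of the camera as it stood for that picture, good to about 4 mm: the middle of the surface that is visible of it).
The state is a dict: "time_s": time; "joints": joint angles; "joint_velocities": joint speeds; "effort": joint torques, N m; "tcp_pos": TCP position; "ee_rot": TCP orientation; "wrist_force": force on the tool from outside, world axes, zero at the start; "moment": the same for the moment, N m; "gripper_width": opening from 0.0 (shut) to 1.0 (fully open).
Only numpy, scipy, OpenCV 4.12 (cv2) and the standard library are available. Lean on these libraries where they do the work, as an engineer would, in place of code of your own. Each camera call takes 0.05 s, during which the arm holds its last target.

## Task

Make up the furnace stack on the round steel plate, in this order: lay the pale firebrick disc flat in the middle of the plate, stand the low dark steel cup centrally on the disc, stand the tall narrow ceramic crucible upright in the cup, and lay the knobbed ceramic lid centrally on the crucible, knob up. The squat crucible is not wanted: leave it, and the amber jar, tape roll, screwdriver and brass fitting, where they are.

Things in the scene. Friction and masses are not known exactly. Their poses are not given: they have to be found in the camera images.
- plate_top (a point): Centre of the upper face of the round bright steel plate (diameter 82 on top, with a dark foot of diameter 90; 12 thick, upper face 12 mm above the table), fixed to the table; z axis up. The stack is built on it.
- disc_mid (a point): Centre (half-way up) of the loose firebrick disc: a solid pale matt cylinder, diameter 62, height 30 mm, about 120 g; z is its axis. z is up at the start; keep that face up. Grip it across its sides.
- cup_mid (a point): Centre (half-way up, on the axis) of the loose low dark steel cup: straight round wall, outside diameter 58, height 28, wall 3, floor 4 mm thick, so the bore is 52 wide; about 150 g; open end up at the start, z axis to its mouth. Grip it across the outside.
- crucible_mid (a point): Centre (half-way up, on the axis) of the loose tall narrow crucible: a straight white ceramic tube with a floor, outside diameter 38, height 65, wall 3.5, floor 6 mm; about 120 g; stands open end up at the start, z axis to its mouth. In the cup, its lower 24 mm are below the cup's rim and 41 mm stand out: grip it near its top so that the fingers stay above the rim.
- lid_mid (a point): Centre (half-way up, on the axis) of the loose white ceramic lid: flat disc of diameter 48 and thickness 6 mm, with a round upright knob of diameter 18 and height 28 mm on top (34 high in all; the point is 17 mm above its flat underside); about 60 g; lies knob up, z axis to the knob. Grip it by the upper part of the knob.
- squat_mid (a point): Centre (half-way up) of the unwanted squat white crucible: outside diameter 64, height 36 mm, open end up; too wide for the cup. Leave it in place.
- jar: Small closed amber glass jar with a black cap, diameter 36, height 50 mm; origin at the centre of its underside. Leave it in place.
- roll: Black roll of tape lying flat, outside diameter 46, hole 30, height 19 mm; origin at the centre of its underside. Leave it in place.
- driver: Screwdriver with a black handle, 170 mm long, lying roughly across the far side of the table; its x axis runs along it towards the tip; origin about mid-length at table height. Leave it in place.
- fitting: Brass stepped pipe fitting standing upright, diameter 32 (lower 14 mm) and 22 above, height 44 mm; origin at the centre of its underside. Leave it in place.
Things that resemble listed ones, but are neither listed nor needed, are in the scene too. What is shaped like the part that bears disc_mid but brown or purple is not meant. Leave any red look-alike of the part that bears lid_mid alone.

How it is judged (in metres and radians):
On the way, in this order (a step that is already met when the one before it is completed fails the run):
1. the firebrick disc lies on the steel plate (horizontal distance between disc_mid and plate_top below 0.015 m and z of disc_mid in the frame of plate_top between 0.011 and 0.019 m and angle between disc_mid's own z axis and vertical below 0.1 rad), for 0.2 s.
2. the steel cup stands on the disc on the plate (all of step 1 and horizontal distance between cup_mid and disc_mid below 0.012 m and z of cup_mid in the frame of disc_mid between 0.025 and 0.033 m and angle between cup_mid's own z axis and vertical below 0.1 rad), for 0.2 s.
3. the tall crucible stands in the cup on the disc (all of step 2 and horizontal distance between crucible_mid and cup_mid below 0.012 m and z of crucible_mid in the frame of cup_mid between 0.0185 and 0.0265 m and angle between crucible_mid's own z axis and vertical below 0.1 rad), for 0.2 s.
4. the lid lies on the crucible (all of step 3 and horizontal distance between lid_mid and crucible_mid below 0.01 m and z of lid_mid in the frame of crucible_mid between 0.0455 and 0.0535 m and angle between lid_mid's own z axis and vertical below 0.1 rad), for 0.2 s.
At the end, for the whole second after the job is handed in: Disc flat on plate within 15 mm of centre; cup upright on disc within 12 mm of its axis; tall crucible upright on the cup floor within 12 mm of its axis; lid flat on the crucible, knob up, within 10 mm; each within 4 mm of resting height, tilt under 0.1 rad, slower than 20 mm/s (all of step 4 and linear speed of each of disc, cup, crucible, lid below 0.02 m/s); the robot touches nothing.
It fails at once if the squat crucible is displaced by more than 20 mm (distance of squat_mid from where it was at the start of the episode above 0.02 m).
It fails at once if the amber jar is displaced by more than 20 mm (distance of jar from where it was at the start of the episode above 0.02 m).
It fails at once if the tape roll is displaced by more than 20 mm (distance of roll from where it was at the start of the episode above 0.02 m).
It fails at once if the screwdriver is displaced by more than 20 mm (distance of driver from where it was at the start of the episode above 0.02 m).
It fails at once if the brass fitting is displaced by more than 20 mm (distance of fitting from where it was at the start of the episode above 0.02 m).
It also fails if it takes over 125 s, if anything falls off the work surface, if the arm or the gripper's body presses on something with over 40 N, if the wrist force passes 120 N, or if a joint passes its speed limit or range.

## Working session

There is one attempt and no reset: what is moved stays moved. The work goes in short steps, Python scripts to look and compute and a tool call to move; the robot and the scene stay as the last step left them, time stands still between calls to the robot, and variables do not carry over. Pictures are saved under pics/ and viewed, and the job is handed in when it is done.

Besides the shell and the picture viewer there is one more tool, called after "Call:" as name(argument=value, ...) on one line, values as JSON. apply_moves: Moves the arm, as the interface text tells. Its arguments: {"type":"object","properties":{"plan":{"type":"array","items":{"type":"array","items":{"type":"array","items":{"type":"number"}}}}},"required":["plan"]}

```bash
ls; mkdir -p pics
cat > h.py <<'E'
import numpy as np, cv2
from station import sense, capture, finish_job, recognise
def save(im,name,crop=None,scale=1):
    p=im['pixels'][:,:,::-1]
    if crop: r0,r1,c0,c1=crop; p=p[r0:r1,c0:c1]
    p=cv2.resize(p,None,fx=scale,fy=scale,interpolation=cv2.INTER_CUBIC); cv2.imwrite('pics/'+name,p)
def w(im,pc): return np.array(im['R']).T@(np.array(pc)-np.array(im['t']))
def px(im,X):
    c=np.array(im['R'])@np.array(X)+np.array(im['t']); u=np.array(im['mtx'])@c; return u[:2]/u[2]
def cloud(im):
    K=np.array(im['mtx']);d=im['depth'];v,u=np.mgrid[:400,:640]
    P=np.stack([(u-K[0,2])/K[0,0]*d,(v-K[1,2])/K[1,1]*d,d],-1)
    return (P-np.array(im['t']))@np.array(im['R'])
E
python3 - <<'E'
from h import *
print(sense())
for n in ['top','side']:
    im=capture(n); save(im,n+'0.png')
    print(n, im['R'],im['t'],im['mtx'])
    for l in ['plate_top','disc_mid','cup_mid','crucible_mid','lid_mid','squat_mid','jar','roll','driver','fitting']:
        try:
            for r in recognise(l,im): X=w(im,r['at']); print(l,round(r['score'],2),X.round(3),px(im,X).round())
        except Exception as e: print(l,e)
E
```

```text
pics
{'time_s': 0.0, 'joints': array([-5.90941210e+01,  2.20906503e+01,  3.80455454e-01, -2.94103609e-02,
       -6.84125346e+01, -1.48172029e+01]), 'joint_velocities': array([ 0.09162396, -0.03822983,  0.03274178,  0.04027903, -0.0007041 ,
       -0.06504128]), 'effort': array([ 5.20945869e-04, -3.90673649e+01,  1.87403494e+01,  4.21956897e+00,
        1.08963187e-02, -2.04888597e-04]), 'tcp_pos': array([ 0.17306648, -0.59994762,  0.2294643 ]), 'ee_rot': array([[-9.60886375e-01, -2.76942047e-01, -6.90654485e-04],
       [-2.76942894e-01,  9.60884121e-01,  2.08300552e-03],
       [ 8.67671167e-05,  2.19280347e-03, -9.99997592e-01]]), 'wrist_force': array([ 0.66439059, -0.06719261,  0.37001327]), 'moment': array([-0.00078497,  0.00204332,  0.0400552 ]), 'gripper_width': 1.006500065379018}
top [[ 0.00567856 -0.99997557 -0.00407711]
 [-0.99963328 -0.00556856 -0.02650104]
 [ 0.02647769  0.0042261  -0.99964047]] [-0.01415295  0.57978402  1.16764491] [[462.34134844   0.         310.85977919]
 [  0.         462.34134844 194.82800415]
 [  0.           0.           1.        ]]
plate_top 0.76
[... 1048 characters left out ...]
.        ]]
plate_top 0.82 [ 0.648 -0.223  0.012] [295. 149.]
disc_mid 0.76 [0.443 0.015 0.026] [397. 211.]
disc_mid 0.72 [ 0.427 -0.095  0.028] [397. 176.]
disc_mid 0.7 [0.419 0.137 0.028] [422. 260.]
crucible_mid 0.85 [ 0.464 -0.208  0.038] [375. 143.]
lid_mid 0.86 [0.634 0.223 0.005] [284. 312.]
lid_mid 0.64 [0.547 0.259 0.004] [344. 336.]
squat_mid 0.72 [0.642 0.017 0.024] [289. 211.]
jar 0.81 [0.545 0.133 0.037] [343. 253.]
roll 0.83 [ 0.554 -0.11   0.013] [336. 177.]
roll 0.7 [0.639 0.014 0.025] [291. 210.]
roll 0.63 [0.45  0.233 0.012] [411. 317.]
driver 0.89 [0.797 0.103 0.017] [194. 246.]
fitting 0.72 [ 0.754 -0.193  0.021] [248. 152.]
fitting 0.25 [ 0.646 -0.225  0.009] [296. 149.]
```

View pics/top0.png

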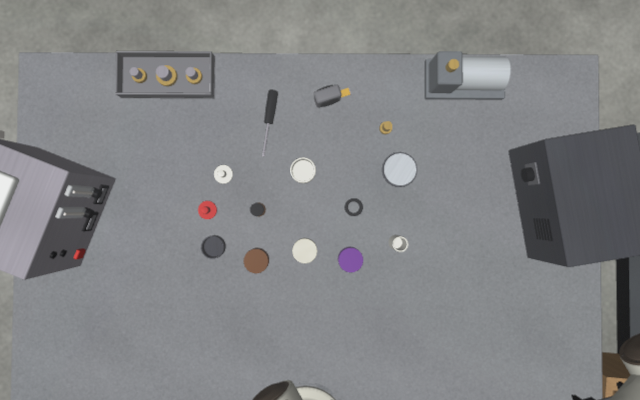

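View pics/side0.png

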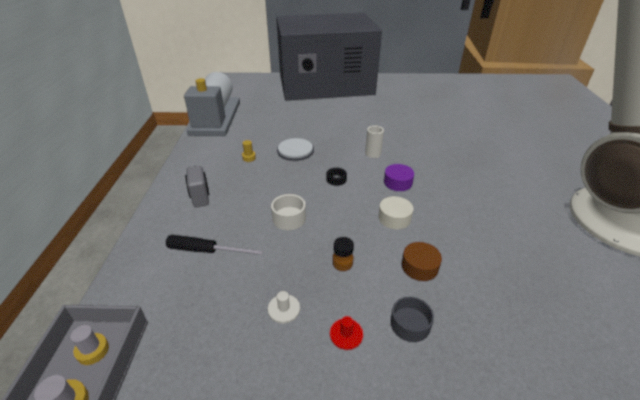

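The top picture shows these candidates:
- **Disc:** pale (304,250) is the one I want. Brown (256,260) and purple (350,260) are look-alikes.
- **Lid:** white knobbed (223,174) is wanted, red (207,210) is not.
- **Crucible:** tall narrow (400,243) is wanted, squat (302,169) is not.
- **Cup and plate:** cup is dark open (213,246), not the roll (354,207). Plate is at (400,169).

Next I'll measure them precisely and check a close crop.

Run:
```python
from h import *
im=capture('top'); C=cloud(im); save(im,'crop1.png',(140,290,190,430),3.3)
sd=capture('side'); S=cloud(sd)
def fit(Pc,name,z,x,y,tol,rad):
    m=(abs(Pc[...,2]-z)<tol)&(np.hypot(Pc[...,0]-x,Pc[...,1]-y)<rad)
    P=Pc[m]
    if len(P)<6: print(name,'few');return
    (cx,cy),r=cv2.minEnclosingCircle(P[:,:2].astype(np.float32))
    print(name,len(P),'mean',P.mean(0).round(4),'circ',round(cx,4),round(cy,4),'d',round(2*r,4),'bb',((P.min(0)+P.max(0))/2)[:2].round(4))
for A in (C,S):
  fit(A,'disc',.030,.442,.007,.005,.045)
  fit(A,'cup',.028,.448,.239,.006,.045)
  fit(A,'cruc',.065,.461,-.222,.006,.035)
  fit(A,'lidk',.034,.64,.215,.006,.03)
  fit(A,'lidd',.006,.64,.215,.003,.035)
  fit(A,'plate',.012,.646,-.235,.004,.055)
  fit(A,'squat',.036,.645,.017,.006,.045)
  fit(A,'table',.0,.55,.19,.006,.01)
```

```text
disc 473 mean [0.4418 0.0052 0.03  ] circ 0.4419 0.0055 d 0.0614 bb [0.4418 0.0053]
cup 104 mean [0.4486 0.2349 0.0272] circ 0.4491 0.2355 d 0.0585 bb [0.4489 0.235 ]
cruc 75 mean [ 0.4631 -0.2252  0.064 ] circ 0.4625 -0.2259 d 0.0382 bb [ 0.4622 -0.2257]
lidk 41 mean [0.6327 0.2144 0.033 ] circ 0.6326 0.215 d 0.0179 bb [0.6323 0.2149]
lidd 212 mean [0.6345 0.2141 0.0055] circ 0.64 0.2144 d 0.0677 bb [0.6384 0.2141]
plate 757 mean [ 0.6472 -0.2346  0.0116] circ 0.6472 -0.2342 d 0.0887 bb [ 0.6468 -0.2345]
squat 126 mean [0.6431 0.0127 0.035 ] circ 0.6425 0.0108 d 0.0639 bb [0.6422 0.0102]
table 48 mean [ 5.498e-01  1.901e-01 -3.000e-04] circ 0.5497 0.1903 d 0.02 bb [0.5491 0.1894]
disc 593 mean [0.4442 0.0089 0.0288] circ 0.4433 0.0069 d 0.0641 bb [0.4443 0.0069]
cup 383 mean [0.4509 0.238  0.0259] circ 0.4508 0.2367 d 0.0589 bb [0.4511 0.2368]
cruc 92 mean [ 0.465  -0.2231  0.0623] circ 0.4639 -0.2244 d 0.0426 bb [ 0.4645 -0.2244]
lidk 115 mean [0.6351 0.2169 0.0325] circ 0.6356 0.2156 d 0.0183 bb [0.6354 0.216 ]
lidd 507 mean [0.6347 0.2201 0.0052] circ 0.6363 0.2153 d 0.0493 bb [0.6356 0.2161]
plate 502 mean [ 0.6497 -0.2314  0.0109] circ 0.65 -0.2339 d 0.083 bb [ 0.6501 -0.2324]
squat 247 mean [0.6443 0.0135 0.0337] circ 0.6439 0.0127 d 0.0657 bb [0.6447 0.013 ]
table 109 mean [ 0.5501  0.1902 -0.0008] circ 0.5498 0.1901 d 0.02 bb [0.5502 0.1902]
```

View pics/crop1.png

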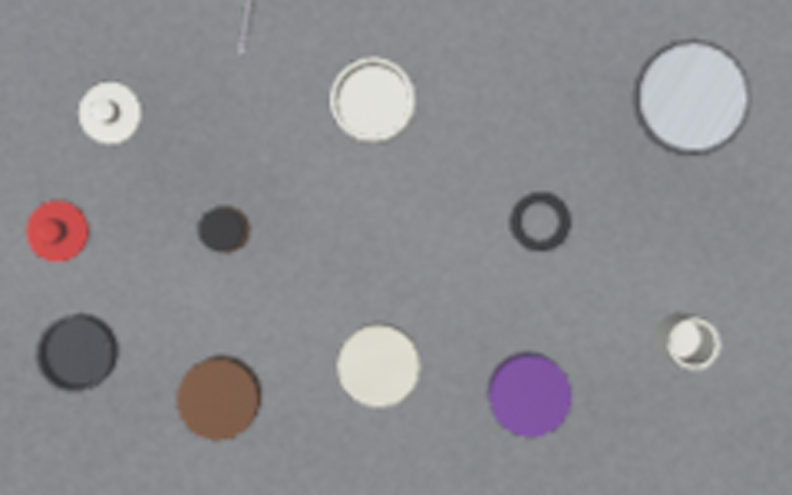

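The measurements agree with the stated sizes: disc d 61, cup 58.5, crucible 38, knob 18. The crop confirms the pale disc, white lid, dark cup and narrow crucible.

| Target | x | y |
|---|---|---|
| Disc | .4425 | .006 |
| Cup | .450 | .236 |
| Crucible | .463 | -.225 |
| Lid | .634 | .2155 |
| Plate | .6485 | -.234 |

Moving to the disc now.

Call:
apply_moves(plan=[[[100,0.44,1,0,0,0,0],[100,0.44,1,0,0,0,0],[100,0.44,1,0,0,0,0],[100,0.44,1,0,0,0,0],[100,0.44,1,0,0,0,0],[100,0.44,1,0,0,0,0],[100,0.44,1,0,0,0,0],[100,0.44,1,0,0,0,0],[100,0.44,1,0,0,0,0],[100,0.44,1,0,0,0,0],[100,0.44,1,0,0,0,0],[100,0.44,1,0,0,0,0]]])

```text
time_s: 2.2
tcp_pos: [0.3067, -0.2918, 0.2297]
ee_rot: [[-0.963, -0.268, 0.002], [-0.268, 0.963, -0.003], [-0.001, -0.003, -1.0]]
wrist_force: [0.9, 0.3, 0.4]
gripper_width: 1.002
```

Call:
apply_moves(plan=[[[100,0.45,0.98,0,0,0,0],[100,0.45,0.98,0,0,0,0],[100,0.45,0.98,0,0,0,0],[100,0.45,0.98,0,0,0,0],[100,0.45,0.98,-0.6,0,0,0],[100,0.45,0.98,-0.6,0,0,0],[100,0.45,0.98,-0.6,0,0,0],[100,0.45,0.98,-0.6,0,0,0],[100,0.45,0.98,-0.6,0,0,0],[100,0.45,0.98,-0.6,0,0,0],[100,0.45,0.98,-0.6,0,0,0],[100,0.4,0.7,-0.6,0,0,0]]])

```text
time_s: 3.2
tcp_pos: [0.449, 0.0119, 0.1139]
ee_rot: [[-0.962, -0.272, 0.028], [-0.272, 0.962, -0.003], [-0.026, -0.01, -1.0]]
wrist_force: [0.3, -0.4, 0.9]
gripper_width: 0.997
```

Call:
apply_moves(plan=[[[100,0,0,0,0,0,0]]])

```text
time_s: 3.28
tcp_pos: [0.4497, 0.0141, 0.1118]
ee_rot: [[-0.961, -0.275, 0.025], [-0.276, 0.961, -0.004], [-0.023, -0.01, -1.0]]
wrist_force: [-0.6, -0.1, -0.6]
gripper_width: 0.999
```

Call:
apply_moves(plan=[[[100,-0.2,-0.2,0,0.004,0.02,0],[100,-0.1,-0.12,-0.5,0,0,0],[100,0,0,-0.6,0,0,0],[100,0,0,-0.6,0,0,0],[100,0,0,-0.6,0,0,0],[100,0,0,-0.5,0,0,0],[100,0,0,0,0,0,0],[100,0,0,0,0,0,0]]])

```text
time_s: 3.95
tcp_pos: [0.4439, 0.0056, 0.0427]
ee_rot: [[-0.96, -0.279, 0.01], [-0.279, 0.96, 0.001], [-0.01, -0.001, -1.0]]
wrist_force: [0.6, -0.0, 1.1]
gripper_width: 1.0
```

Call:
apply_moves(plan=[[[100,-0.06,0,-0.5,0,0.008,0],[100,0,0,-0.4,0,0,0],[100,0,0,-0.3,0,0,0],[100,0,0,0,0,0,0]]])

```text
time_s: 4.28
tcp_pos: [0.4445, 0.0058, 0.0136]
ee_rot: [[-0.96, -0.279, 0.008], [-0.279, 0.96, 0.004], [-0.009, 0.002, -1.0]]
wrist_force: [0.8, -0.2, 0.1]
gripper_width: 1.001
```

Run:
```python
from h import *
im=capture('side'); save(im,'s1.png',(120,290,290,510),3)
print(sense()['tcp_pos'])
```

```text
[0.44485125 0.00593142 0.01411887]
```

View pics/s1.png

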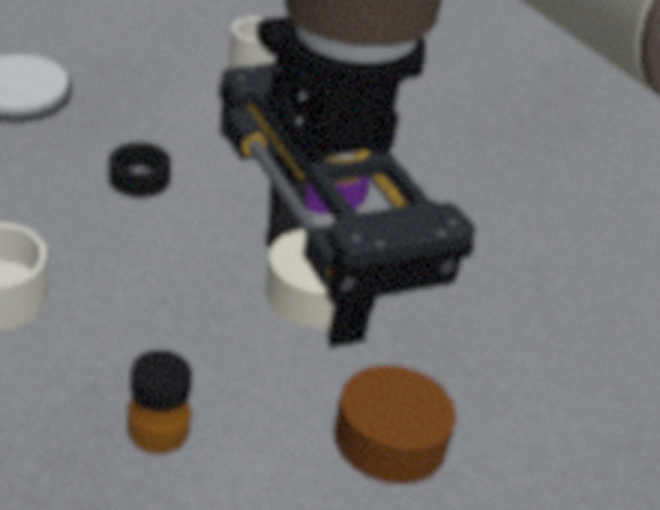

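The jaws straddle the pale disc, with the near finger at crop (350,300) and the disc at (310,280). Closing.

Call:
apply_moves(plan=[[[40,0,0,0,0,0,0],[40,0,0,0,0,0,0],[40,0,0,0,0,0,0],[40,0,0,0,0,0,0],[40,0,0,0,0,0,0],[40,0,0,0,0,0,0],[40,0,0,0,0,0,0]]])

```text
time_s: 4.92
tcp_pos: [0.446, 0.0064, 0.0158]
ee_rot: [[-0.96, -0.279, 0.012], [-0.279, 0.96, 0.005], [-0.013, 0.002, -1.0]]
wrist_force: [0.3, 0.9, -1.1]
gripper_width: 0.706
```

Call:
apply_moves(plan=[[[40,0,0,0.6,0,0,0],[40,0,0,0.9,0,0.01,0],[40,0,0,0.9,0,0,0],[40,0,0,0.9,0,0,0],[40,0.3,-0.35,0.3,0,0,0],[40,0.5,-0.6,0,0,0,0],[40,0.7,-0.8,0,0,0,0],[40,0.7,-0.8,0,0,0,0],[40,0.7,-0.8,0,0,0,0],[40,0.7,-0.8,0,0,0,0],[40,0.7,-0.8,0,0,0,0],[40,0.7,-0.8,0,0,0,0]]])

```text
time_s: 5.92
tcp_pos: [0.5683, -0.1416, 0.1098]
ee_rot: [[-0.958, -0.286, -0.005], [-0.286, 0.958, 0.006], [0.003, 0.007, -1.0]]
wrist_force: [-0.2, 0.3, -1.0]
gripper_width: 0.708
```

Call:
apply_moves(plan=[[[40,0.7,-0.8,0,0,0,0],[40,0.7,-0.8,0,0,0,0],[40,0.7,-0.75,0,0,0,0],[40,0.5,-0.5,0,0,0,0],[40,0.2,-0.2,0,0,0,0],[40,0,0,0,0,0,0],[40,0,0,0,0,0,0]]])

```text
time_s: 6.5
tcp_pos: [0.6404, -0.2256, 0.1043]
ee_rot: [[-0.96, -0.279, -0.012], [-0.279, 0.96, 0.008], [0.009, 0.011, -1.0]]
wrist_force: [-0.4, 0.6, -0.7]
gripper_width: 0.707
```

Call:
apply_moves(plan=[[[40,0.3,-0.25,0,-0.008,-0.012,0],[40,0.1,-0.1,-0.3,0,0,0],[40,0,0,-0.6,0,0,0],[40,0,0,-0.6,0,0,0],[40,0,0,-0.5,0,0,0],[40,0,0,-0.3,0,0,0],[40,0,0,0,0,0,0]]])

```text
time_s: 7.08
tcp_pos: [0.6489, -0.2301, 0.0449]
ee_rot: [[-0.959, -0.284, 0.002], [-0.284, 0.959, -0.0], [-0.002, -0.001, -1.0]]
wrist_force: [0.6, 0.2, -1.5]
gripper_width: 0.703
```

Run:
```python
from h import *
im=capture('side'); save(im,'s2.png',(80,230,210,410),3)
s=sense();print(s['tcp_pos'],s['ee_rot'][:,2])
```

```text
[ 0.64922474 -0.23015276  0.04559818] [ 2.37719754e-03 -3.87084858e-04 -9.99997100e-01]
```

View pics/s2.png

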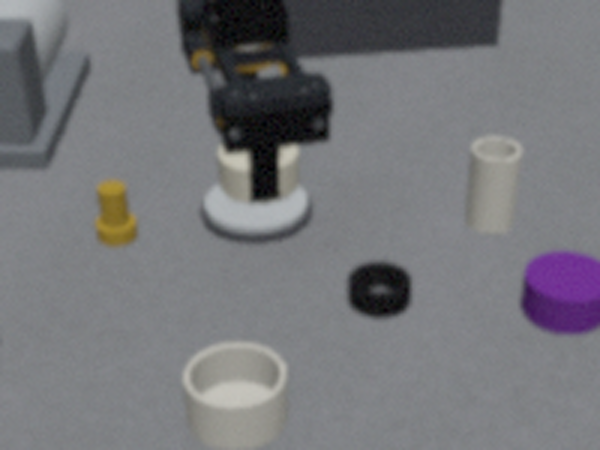

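The disc hangs level over the plate, disc crop (258,170) and plate (256,208). Lowering it.

Call:
apply_moves(plan=[[[40,0.05,-0.15,-0.3,0,0,0],[40,0,0,-0.25,0,0,0],[40,0,0,-0.15,0,0,0],[40,0,0,-0.05,0,0,0],[40,0,0,0,0,0,0]]])

```text
time_s: 7.55
tcp_pos: [0.6524, -0.2342, 0.0279]
ee_rot: [[-0.958, -0.286, 0.007], [-0.286, 0.958, -0.002], [-0.007, -0.004, -1.0]]
wrist_force: [0.4, 1.4, -0.9]
gripper_width: 0.707
```

Call:
apply_moves(plan=[[[40,-0.05,0,-0.08,0,0.006,0],[40,0,0,-0.06,0,0,0]]])

```text
time_s: 7.72
tcp_pos: [0.6528, -0.2344, 0.0278]
ee_rot: [[-0.958, -0.287, 0.005], [-0.287, 0.958, -0.003], [-0.004, -0.004, -1.0]]
wrist_force: [-2.5, 1.0, 4.3]
gripper_width: 0.703
```

Contact: 4 N upward. Releasing and rising.

Call:
apply_moves(plan=[[[100,0,0,0,0,0,0],[100,0,0,0,0,0,0],[100,0,0,0,0,0,0],[100,0,0,0,0,0,0],[100,0,0,0.6,0,0,0],[100,0,0,0.8,0,0,0],[100,0,0,1,0,0,0],[100,0,0,1,0,0,0],[100,0,0,1,0,0,0],[100,0,0.5,1,0,0,0],[100,0,1,0.4,0,0,0],[100,0,1,0,0,0,0]]])

```text
time_s: 8.72
tcp_pos: [0.6505, -0.1753, 0.1768]
ee_rot: [[-0.96, -0.279, 0.002], [-0.279, 0.96, -0.003], [-0.001, -0.004, -1.0]]
wrist_force: [0.4, -0.6, 1.0]
gripper_width: 1.001
```

Call:
apply_moves(plan=[[[100,-0.49,1,0,0,0,0],[100,-0.49,1,0,0,0,0],[100,-0.49,1,0,0,0,0],[100,-0.49,1,0,0,0,0],[100,-0.49,1,0,0,0,0],[100,-0.49,1,0,0,0,0],[100,-0.49,1,0,0,0,0],[100,-0.49,1,0,0,0,0],[100,-0.49,1,0,0,0,0],[100,-0.49,1,0,0,0,0],[100,-0.49,1,-0.3,0,0,0],[100,-0.49,1,-0.6,0,0,0]]])

```text
time_s: 9.72
tcp_pos: [0.5005, 0.1375, 0.1591]
ee_rot: [[-0.961, -0.276, 0.018], [-0.276, 0.961, 0.0], [-0.017, -0.005, -1.0]]
wrist_force: [0.2, 0.9, -0.1]
gripper_width: 0.998
```

```bash
cat >> h.py <<'E'
def fit(Pc,name,z,x,y,tol,rad):
    m=(abs(Pc[...,2]-z)<tol)&(np.hypot(Pc[...,0]-x,Pc[...,1]-y)<rad)
    P=Pc[m]
    if len(P)<6: print(name,'few');return
    (cx,cy),r=cv2.minEnclosingCircle(P[:,:2].astype(np.float32))
    print(name,len(P),'mean',P.mean(0).round(4),'circ',round(cx,4),round(cy,4),'d',round(2*r,4))
E
python3 - <<'E'
from h import *
for n in ('top','side'):
    im=capture(n);A=cloud(im); save(im,n+'3.png')
    fit(A,'disc',.042,.648,-.234,.005,.05)
    fit(A,'cup',.028,.448,.239,.006,.045)
s=sense();print(s['tcp_pos'],s['ee_rot'][:,2])
E
```

```text
disc 476 mean [ 0.6476 -0.2339  0.0417] circ 0.6477 -0.234 d 0.0624
cup few
disc 301 mean [ 0.65   -0.2305  0.0407] circ 0.6484 -0.2332 d 0.0653
cup 384 mean [0.4512 0.2384 0.0259] circ 0.4513 0.2369 d 0.0589
[0.4977049  0.13792529 0.15606233] [ 0.0103948  -0.00264934 -0.99994246]
```

View pics/side3.png

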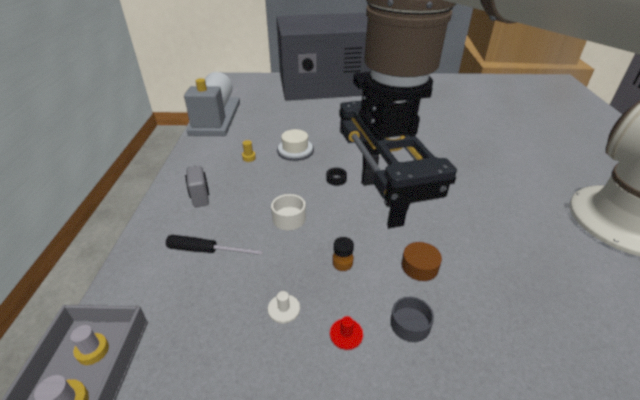

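The disc at (295,140) is flat and centred on the plate to about 1 mm. On to the cup at (411,318).

Call:
apply_moves(plan=[[[100,-0.4,0.8,0,0,0.005,0],[100,-0.4,0.8,0,0,0,0],[100,-0.4,0.8,-0.4,0,0,0],[100,-0.4,0.8,-0.5,0,0,0],[100,-0.2,0.5,-0.5,0,0,0],[100,0,0,-0.5,0,0,0],[100,0,0,-0.3,0,0,0],[100,0,0,0,0,0,0]]])

```text
time_s: 10.48
tcp_pos: [0.4533, 0.2347, 0.1015]
ee_rot: [[-0.96, -0.281, 0.012], [-0.281, 0.96, 0.0], [-0.011, -0.003, -1.0]]
wrist_force: [-0.5, 0.1, -0.3]
gripper_width: 0.996
```

Call:
apply_moves(plan=[[[100,-0.13,0.05,-0.6,0,0.01,0],[100,0,0,-0.7,0,0,0],[100,0,0,-0.7,0,0,0],[100,0,0,-0.6,0,0,0],[100,0,0,-0.3,0,0,0],[100,0,0,0,0,0,0]]])

```text
time_s: 10.98
tcp_pos: [0.4551, 0.2349, 0.0306]
ee_rot: [[-0.961, -0.277, 0.009], [-0.277, 0.961, 0.005], [-0.01, 0.003, -1.0]]
wrist_force: [-0.2, -0.6, 1.0]
gripper_width: 1.001
```

Call:
apply_moves(plan=[[[100,-0.15,0.05,-0.2,0,0.008,0],[100,-0.1,0,-0.3,0,0,0],[100,-0.05,0,-0.2,0,0,0],[100,0,0,0,0,0,0]]])

```text
time_s: 11.32
tcp_pos: [0.4492, 0.2368, 0.0142]
ee_rot: [[-0.961, -0.276, 0.004], [-0.276, 0.961, 0.009], [-0.006, 0.007, -1.0]]
wrist_force: [0.4, -0.7, 0.2]
gripper_width: 0.999
```

Call:
apply_moves(plan=[[[30,0,0,-0.08,0,0,0],[30,0,0,-0.03,0,0,0],[30,0,0,-0.03,0,0,0],[30,0,0,-0.03,0,0,0],[30,0,0,-0.02,0,0,0],[30,0,0,-0.02,0,0,0],[30,0,0,-0.02,0,0,0]]])

```text
time_s: 11.9
tcp_pos: [0.4497, 0.2375, 0.01]
ee_rot: [[-0.961, -0.277, 0.006], [-0.277, 0.961, 0.01], [-0.008, 0.008, -1.0]]
wrist_force: [-1.0, -0.1, 6.2]
gripper_width: 0.659
```

Call:
apply_moves(plan=[[[30,0,0,0.6,0,0,0],[30,0,0,0.9,0,0,0],[30,0,0,1,0,0,0],[30,0,0,1,0,0,0],[30,0.2,-0.3,1,0,0,0],[30,0.4,-0.7,0.4,0,0,0],[30,0.4,-0.95,0,0,0,0],[30,0.4,-0.95,0,0,0,0],[30,0.4,-0.95,0,0,0,0],[30,0.4,-0.95,0,0,0,0],[30,0.4,-0.95,0,0,0,0],[30,0.4,-0.95,0,0,0,0]]])

```text
time_s: 12.9
tcp_pos: [0.5217, 0.0651, 0.1358]
ee_rot: [[-0.959, -0.284, 0.001], [-0.284, 0.959, 0.009], [-0.004, 0.008, -1.0]]
wrist_force: [-0.1, 0.2, -2.4]
gripper_width: 0.66
```

Call:
apply_moves(plan=[[[30,0.4,-0.95,0,0,0,0],[30,0.4,-0.95,0,0,0,0],[30,0.4,-0.95,0,0,0,0],[30,0.4,-0.95,0,0,0,0],[30,0.4,-0.95,0,0,0,0],[30,0.4,-0.95,0,0,0,0],[30,0.4,-0.95,0,0,0,0],[30,0.4,-0.95,0,0,0,0],[30,0.4,-0.8,0,0,0,0],[30,0.3,-0.5,0,0,0,0],[30,0,-0.2,0,0,0,0],[30,0,0,0,0,0,0]]])

```text
time_s: 13.9
tcp_pos: [0.6173, -0.1787, 0.1269]
ee_rot: [[-0.962, -0.274, -0.012], [-0.274, 0.962, 0.013], [0.008, 0.016, -1.0]]
wrist_force: [-0.7, -0.2, -1.6]
gripper_width: 0.663
```

Call:
apply_moves(plan=[[[30,0.3,-0.6,0,-0.013,-0.012,0],[30,0.4,-0.7,0,0,0,0],[30,0.3,-0.5,0,0,0,0],[30,0.2,-0.3,-0.3,0,0,0],[30,0,-0.1,-0.4,0,0,0],[30,0,0,-0.4,0,0,0],[30,0,0,-0.2,0,0,0],[30,0,0,0,0,0,0]]])

```text
time_s: 14.57
tcp_pos: [0.6443, -0.2308, 0.0883]
ee_rot: [[-0.961, -0.278, -0.006], [-0.278, 0.961, 0.002], [0.005, 0.003, -1.0]]
wrist_force: [0.2, 0.2, -1.6]
gripper_width: 0.655
```

Run:
```python
from h import *
im=capture('side'); save(im,'s4.png',(80,230,210,410),3);A=cloud(im)
s=sense();t=s['tcp_pos'];print(t,s['ee_rot'][:,2])
for zz in (0,.004,.008): fit(A,'cup',t[2]+.018-zz,t[0],t[1],.003,.04)
```

```text
[ 0.64431779 -0.23073177  0.08859215] [-0.00631962  0.00181953 -0.99997838]
cup 41 mean [ 0.6418 -0.2098  0.1053] circ 0.6444 -0.2206 d 0.0616
cup 70 mean [ 0.6443 -0.2103  0.1027] circ 0.644 -0.2206 d 0.0617
cup 63 mean [ 0.6429 -0.2089  0.0987] circ 0.6444 -0.2214 d 0.0634
```

View pics/s4.png

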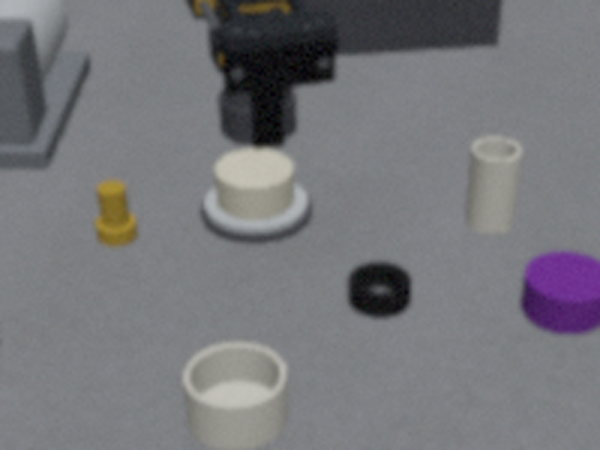

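The cup at crop (258,115) is over the disc (255,170) and level. Lowering.

Call:
apply_moves(plan=[[[30,0.15,-0.12,-0.3,0,-0.005,0],[30,0,0,-0.4,0,0,0],[30,0,0,-0.35,0,0,0],[30,0,0,-0.15,0,0,0],[30,0,0,0,0,0,0]]])

```text
time_s: 15.03
tcp_pos: [0.6486, -0.2324, 0.0563]
ee_rot: [[-0.96, -0.28, 0.0], [-0.28, 0.96, 0.002], [-0.001, 0.001, -1.0]]
wrist_force: [0.0, -0.3, -1.6]
gripper_width: 0.66
```

Call:
apply_moves(plan=[[[30,0,-0.06,-0.1,0,0,0],[30,0,0,-0.08,0,0,0],[30,0,0,-0.06,0,0,0]]])

```text
time_s: 15.28
tcp_pos: [0.6488, -0.2342, 0.0522]
ee_rot: [[-0.96, -0.282, 0.0], [-0.282, 0.96, 0.001], [-0.0, 0.001, -1.0]]
wrist_force: [-3.4, 3.3, 8.7]
gripper_width: 0.661
```

Call:
apply_moves(plan=[[[100,0,0,0,0,0,0],[100,0,0,0,0,0,0],[100,0,0,0,0,0,0],[100,0,0,0,0,0,0],[100,0,0,0.6,0,0,0],[100,0,0,0.8,0,0,0],[100,0,0,1,0,0,0],[100,0,0,1,0,0,0],[100,-0.3,0,0.7,0,0,0],[100,-0.9,0,0.2,0,0,0],[100,-0.9,0,0,0,0,0],[100,-0.9,0,0,0,0,0]]])

```text
time_s: 16.28
tcp_pos: [0.5775, -0.2354, 0.166]
ee_rot: [[-0.959, -0.284, 0.01], [-0.284, 0.959, -0.004], [-0.008, -0.006, -1.0]]
wrist_force: [-0.3, -0.1, 1.1]
gripper_width: 0.998
```

Call:
apply_moves(plan=[[[100,-0.9,0.1,0,0,0,0],[100,-0.9,0.1,0,0,0,0],[100,-0.9,0,0,0,0,0],[100,-0.6,0,0,0,0,0],[100,-0.2,0,0,0,0,0],[100,0,0,0,0,0,0]]])

```text
time_s: 16.78
tcp_pos: [0.4828, -0.2306, 0.1687]
ee_rot: [[-0.959, -0.282, 0.015], [-0.282, 0.959, -0.004], [-0.013, -0.008, -1.0]]
wrist_force: [-0.3, -0.0, -0.4]
gripper_width: 1.003
```

Run:
```python
from h import *
for n in ('top','side'):
    im=capture(n);A=cloud(im); save(im,n+'5.png')
    fit(A,'cup',.070,.648,-.234,.005,.05)
    fit(A,'disc',.042,.648,-.234,.005,.05)
    fit(A,'cruc',.065,.461,-.222,.006,.035)
s=sense();print(s['tcp_pos'],s['ee_rot'][:,2])
```

```text
cup 102 mean [ 0.6474 -0.2345  0.069 ] circ 0.6474 -0.2333 d 0.0588
disc 276 mean [ 0.6476 -0.2338  0.0443] circ 0.648 -0.2341 d 0.0623
cruc few
cup 115 mean [ 0.6502 -0.2312  0.0676] circ 0.649 -0.2318 d 0.0603
disc 135 mean [ 0.6495 -0.2188  0.0422] circ 0.6501 -0.2323 d 0.0624
cruc 92 mean [ 0.4649 -0.2233  0.0622] circ 0.4659 -0.2248 d 0.04
[ 0.48432664 -0.23068642  0.16861309] [ 0.01528426 -0.0046023  -0.9998726 ]
```

View pics/side5.png

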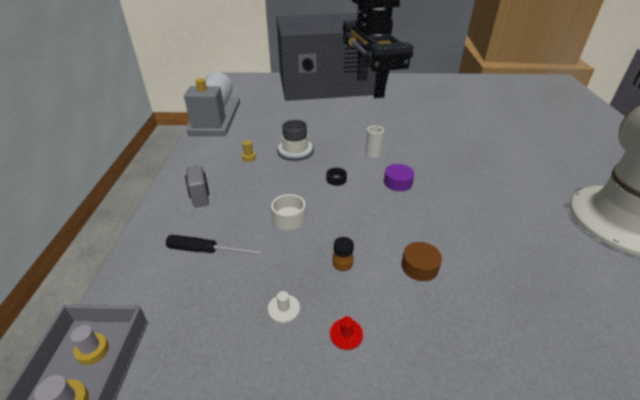

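The cup at (295,130) is centred on the disc. Next the tall crucible at (375,143).

Call:
apply_moves(plan=[[[100,-0.4,0.1,0,0.004,0.015,0],[100,-0.4,0.1,-0.4,0,0,0],[100,-0.1,0,-0.6,0,0,0],[100,0,0,-0.6,0,0,0],[100,0,0,-0.6,0,0,0],[100,0,0,-0.4,0,0,0],[100,0,0,-0.2,0,0,0],[100,0,0,0,0,0,0]]])

```text
time_s: 17.55
tcp_pos: [0.4663, -0.2251, 0.0956]
ee_rot: [[-0.958, -0.285, -0.0], [-0.285, 0.958, -0.001], [0.001, -0.001, -1.0]]
wrist_force: [0.0, 0.1, -0.1]
gripper_width: 1.001
```

Call:
apply_moves(plan=[[[100,-0.13,0,-0.3,0,0,0],[100,0,0,-0.5,0,0,0],[100,0,0,-0.5,0,0,0],[100,0,0,-0.5,0,0,0],[100,0,0,-0.2,0,0,0],[100,0,0,0,0,0,0]]])

```text
time_s: 18.05
tcp_pos: [0.4657, -0.2254, 0.0449]
ee_rot: [[-0.958, -0.286, 0.005], [-0.286, 0.958, -0.002], [-0.004, -0.004, -1.0]]
wrist_force: [0.5, 0.3, 0.3]
gripper_width: 1.002
```

Run:
```python
from h import *
im=capture('side'); save(im,'s6.png',(60,210,280,480),3)
s=sense();print(s['tcp_pos'],s['ee_rot'][:,2])
```

```text
[ 0.46594405 -0.2254684   0.04540477] [ 0.00527951 -0.00254733 -0.99998282]
```

View pics/s6.png

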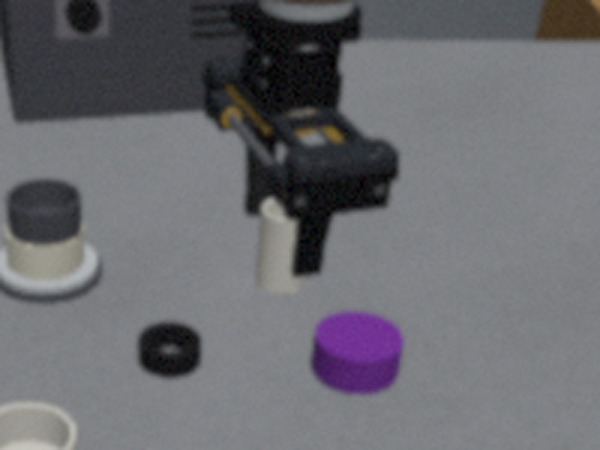

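Jaws straddle the crucible at crop (278,245), tips well above the table. A small correction, then closing.

Call:
apply_moves(plan=[[[100,-0.12,0,-0.1,0,0.005,0],[20,0,0,-0.03,0,0,0],[20,0,0,-0.02,0,0,0],[20,0,0,-0.02,0,0,0],[20,0,0,-0.02,0,0,0],[20,0,0,-0.02,0,0,0],[20,0,0,-0.02,0,0,0],[20,0,0,0,0,0,0],[20,0,0,0,0,0,0],[20,0,0,0,0,0,0]]])

```text
time_s: 18.93
tcp_pos: [0.4651, -0.226, 0.0426]
ee_rot: [[-0.958, -0.287, 0.007], [-0.287, 0.958, -0.004], [-0.005, -0.006, -1.0]]
wrist_force: [0.5, 0.7, -0.5]
gripper_width: 0.418
```

Call:
apply_moves(plan=[[[20,0,0,0.5,0,0.005,0],[20,0,0,0.8,0,0,0],[20,0,0,0.9,0,0,0],[20,0,0,0.9,0,0,0],[20,0,0,0.9,0,0,0],[20,0.3,0,0.5,0,0,0],[20,0.6,0,0.1,0,0,0],[20,0.8,0,0,0,0,0],[20,0.8,0,0,0,0,0],[20,0.8,0,0,0,0,0],[20,0.8,0,0,0,0,0],[20,0.8,0,0,0,0,0]]])

```text
time_s: 19.93
tcp_pos: [0.5822, -0.2241, 0.1604]
ee_rot: [[-0.959, -0.282, -0.011], [-0.282, 0.959, 0.002], [0.01, 0.005, -1.0]]
wrist_force: [-0.0, 0.0, -1.4]
gripper_width: 0.413
```

Call:
apply_moves(plan=[[[20,0.6,-0.1,0,0,0,0],[20,0.5,-0.1,0,0,0,0],[20,0.4,0,0,0,0,0],[20,0.2,0,0,0,0,0],[20,0,0,0,0,0,0],[20,0,0,0,0,0,0]]])

```text
time_s: 20.43
tcp_pos: [0.6281, -0.228, 0.1548]
ee_rot: [[-0.959, -0.283, -0.017], [-0.283, 0.959, 0.004], [0.015, 0.009, -1.0]]
wrist_force: [-0.6, -0.9, -1.0]
gripper_width: 0.419
```

Call:
apply_moves(plan=[[[20,0.3,-0.1,0,-0.004,-0.016,0],[20,0.3,-0.1,0,0,0,0],[20,0.2,0,0,0,0,0],[20,0,0,0,0,0,0],[20,0,0,0,0,0,0]]])

```text
time_s: 20.85
tcp_pos: [0.648, -0.2335, 0.1551]
ee_rot: [[-0.959, -0.282, -0.001], [-0.282, 0.959, 0.0], [0.001, 0.001, -1.0]]
wrist_force: [-0.8, -0.2, -1.5]
gripper_width: 0.42
```

Run:
```python
from h import *
im=capture('side'); save(im,'s7.png',(50,200,210,410),3)
s=sense();print(s['tcp_pos'],s['ee_rot'][:,2])
```

```text
[ 0.64797058 -0.23349362  0.15511104] [-8.01385112e-04  3.51633276e-04 -9.99999617e-01]
```

View pics/s7.png

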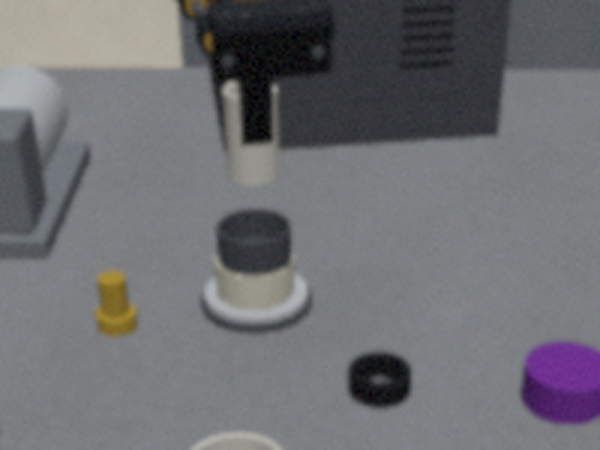

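The crucible at crop (253,135) is upright over the cup (254,240). Lowering.

Call:
apply_moves(plan=[[[20,0.06,0,-0.3,0,0,0],[20,0,0,-0.5,0,0,0],[20,0,0,-0.5,0,0,0],[20,0,0,-0.4,0,0,0],[20,0,0,-0.2,0,0,0],[20,0,0,0,0,0,0]]])

```text
time_s: 21.4
tcp_pos: [0.6491, -0.2333, 0.1049]
ee_rot: [[-0.959, -0.282, 0.001], [-0.282, 0.959, 0.001], [-0.001, 0.0, -1.0]]
wrist_force: [0.5, 0.0, -1.4]
gripper_width: 0.419
```

Call:
apply_moves(plan=[[[20,0,0,-0.25,0,0,0],[20,0,0,-0.25,0,0,0],[20,0,0,-0.1,0,0,0],[20,0,0,0,0,0,0]]])

```text
time_s: 21.73
tcp_pos: [0.6495, -0.2335, 0.089]
ee_rot: [[-0.959, -0.282, 0.001], [-0.282, 0.959, 0.0], [-0.001, -0.0, -1.0]]
wrist_force: [-0.1, 0.7, 0.0]
gripper_width: 0.417
```

Call:
apply_moves(plan=[[[20,0,0,-0.05,0,0,0],[20,0,0,-0.05,0,0,0]]])

```text
time_s: 21.9
tcp_pos: [0.6498, -0.2337, 0.0886]
ee_rot: [[-0.959, -0.283, 0.002], [-0.283, 0.959, -0.001], [-0.002, -0.001, -1.0]]
wrist_force: [-1.9, 0.8, 4.7]
gripper_width: 0.419
```

Seated at the expected height. Releasing, rising and heading for the lid.

Call:
apply_moves(plan=[[[100,0,0,0,0,0,0],[100,0,0,0,0,0,0],[100,0,0,0,0,0,0],[100,0,0,0,0,0,0],[100,0,0,0,0,0,0],[100,0,0,0.6,0,0,0],[100,0,0,0.8,0,0,0],[100,0,0,1,0,0,0],[100,0,0,1,0,0,0],[100,0,0.4,0.5,0,0,0],[100,0,1,0,0,0,0],[100,0,1,0,0,0,0]]])

```text
time_s: 22.9
tcp_pos: [0.6496, -0.1757, 0.189]
ee_rot: [[-0.961, -0.276, 0.004], [-0.276, 0.961, -0.001], [-0.003, -0.002, -1.0]]
wrist_force: [-0.1, -0.1, -0.5]
gripper_width: 0.997
```

Call:
apply_moves(plan=[[[100,0,1,0,0,0,0],[100,0,1,0,0,0,0],[100,0,1,0,0,0,0],[100,0,1,0,0,0,0],[100,0,1,0,0,0,0],[100,0,1,0,0,0,0],[100,0,1,0,0,0,0],[100,0,1,0,0,0,0],[100,0,1,0,0,0,0],[100,0,1,0,0,0,0],[100,0,0.6,0,0,0,0],[100,0,0,0,0,0,0]]])

```text
time_s: 23.9
tcp_pos: [0.6441, 0.1138, 0.1855]
ee_rot: [[-0.96, -0.28, 0.002], [-0.28, 0.96, 0.003], [-0.002, 0.002, -1.0]]
wrist_force: [1.1, -0.4, -0.7]
gripper_width: 1.002
```

Run:
```python
from h import *
for n in ('top','side'):
    im=capture(n);A=cloud(im); save(im,n+'8.png')
    fit(A,'cruc',.111,.648,-.234,.006,.05)
    fit(A,'cup',.070,.648,-.234,.005,.05)
    fit(A,'disc',.042,.648,-.234,.005,.05)
    fit(A,'lidk',.034,.64,.215,.006,.03)
    fit(A,'lidd',.006,.637,.215,.003,.03)
    if n=='side': save(im,'s8.png',(50,200,210,410),3)
s=sense();print(s['tcp_pos'],s['ee_rot'][:,2])
```

```text
cruc 83 mean [ 0.646  -0.2331  0.1103] circ 0.647 -0.2331 d 0.0378
cup 104 mean [ 0.6458 -0.2305  0.0697] circ 0.6479 -0.2331 d 0.0591
disc 86 mean [ 0.6445 -0.2238  0.0436] circ 0.6479 -0.2338 d 0.0622
lidk few
lidd few
cruc 24 mean [ 0.6362 -0.2347  0.1086] circ 0.6384 -0.2332 d 0.0303
cup few
disc few
lidk 115 mean [0.6351 0.2168 0.0324] circ 0.6357 0.2158 d 0.0183
lidd 509 mean [0.6346 0.2199 0.0052] circ 0.6355 0.2156 d 0.0481
[0.64404845 0.11138097 0.18554846] [ 0.00120075  0.00190169 -0.99999747]
```

View pics/s8.png

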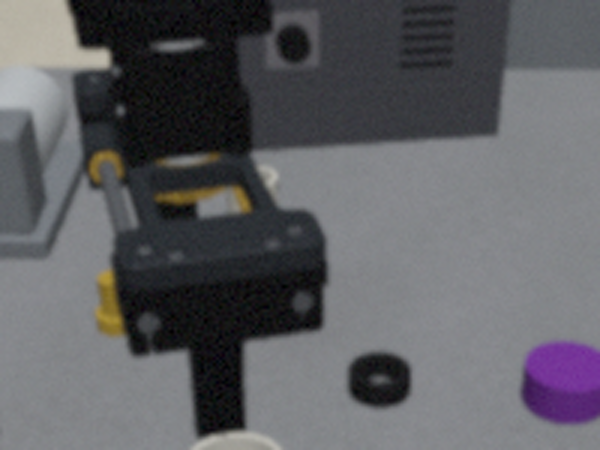

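The top view puts the crucible rim at (.647,-.233), z .110, so it is centred in the cup. The gripper blocks the side view here. Going to the lid.

Call:
apply_moves(plan=[[[60,-0.1,0.8,0,0,0,0],[60,-0.1,0.8,0,0,0,0],[60,-0.1,0.8,-0.5,0,0,0],[60,-0.1,0.8,-0.6,0,0,0],[60,0,0.5,-0.6,0,0,0],[60,0,0.2,-0.6,0,0,0],[60,0,0,-0.6,0,0,0],[60,0,0,-0.5,0,0,0],[60,0,0,-0.2,0,0,0],[60,0,0,0,0,0,0]]])

```text
time_s: 24.83
tcp_pos: [0.6353, 0.1995, 0.0932]
ee_rot: [[-0.965, -0.262, 0.003], [-0.262, 0.965, 0.001], [-0.003, -0.0, -1.0]]
wrist_force: [0.2, 0.0, 0.0]
gripper_width: 0.599
```

Call:
apply_moves(plan=[[[60,0,0.4,0,0,0,0],[60,0,0.3,-0.4,0,0,0],[60,0,0,-0.5,0,0,0],[60,0,0,-0.5,0,0,0],[60,0,0,-0.3,0,0,0],[60,0,0,0,0,0,0]]])

```text
time_s: 25.33
tcp_pos: [0.6387, 0.2191, 0.0526]
ee_rot: [[-0.966, -0.259, 0.012], [-0.259, 0.966, 0.005], [-0.012, 0.002, -1.0]]
wrist_force: [-0.2, -0.3, -0.2]
gripper_width: 0.606
```

Run:
```python
from h import *
im=capture('side'); save(im,'s9.png',(210,360,200,400),3)
s=sense();print(s['tcp_pos'],s['ee_rot'][:,2])
```

```text
[0.63910137 0.2192136  0.05331106] [ 0.01242332  0.00530512 -0.99990875]
```

View pics/s9.png

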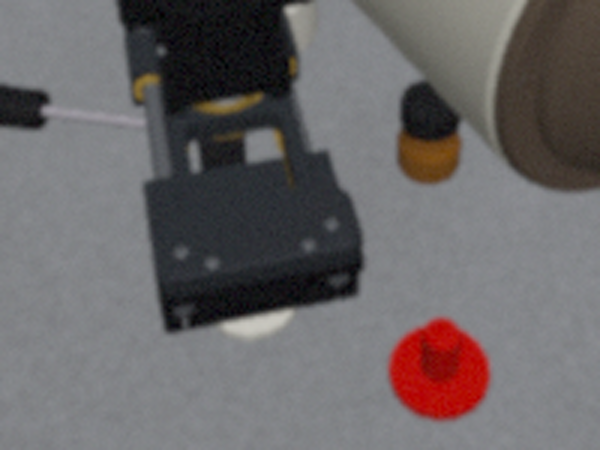

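Call:
apply_moves(plan=[[[60,-0.18,-0.15,-0.1,-0.005,0.014,0],[60,0,0,-0.3,0,0,0],[60,0,0,-0.4,0,0,0],[60,0,0,-0.3,0,0,0],[60,0,0,-0.1,0,0,0],[60,0,0,0,0,0,0]]])

```text
time_s: 25.88
tcp_pos: [0.6356, 0.216, 0.023]
ee_rot: [[-0.966, -0.259, 0.001], [-0.259, 0.966, 0.002], [-0.002, 0.002, -1.0]]
wrist_force: [0.1, -0.2, 0.2]
gripper_width: 0.601
```

Call:
apply_moves(plan=[[[60,-0.05,0,-0.15,0,0,0],[60,0,0,-0.08,0,0,0],[60,0,0,0,0,0,0]]])

```text
time_s: 26.13
tcp_pos: [0.6343, 0.2159, 0.0164]
ee_rot: [[-0.966, -0.259, 0.001], [-0.259, 0.966, 0.002], [-0.001, 0.001, -1.0]]
wrist_force: [-0.6, -0.5, -0.6]
gripper_width: 0.602
```

Call:
apply_moves(plan=[[[0,0,0,0,0,0,0],[0,0,0,0,0,0,0],[0,0,0,0,0,0,0],[0,0,0,0,0,0,0],[0,0,0,0,0,0,0],[0,0,0,0,0,0,0],[0,0,0,0,0,0,0],[0,0,0,0,0,0,0]]])

```text
time_s: 26.8
tcp_pos: [0.6349, 0.2163, 0.0175]
ee_rot: [[-0.966, -0.26, 0.003], [-0.26, 0.966, 0.003], [-0.004, 0.002, -1.0]]
wrist_force: [-0.3, 0.2, -0.8]
gripper_width: 0.196
```

Call:
apply_moves(plan=[[[0,0,0,0.5,0,0,0],[0,0,0,0.8,0,0,0],[0,0,0,0.9,0,0,0],[0,0,0,0.9,0,0,0],[0,0,0,0.9,0,0,0],[0,0,0,0.9,0,0,0],[0,0,0,0.9,0,0,0],[0,0,-0.3,0.5,0,0,0],[0,0.05,-0.6,0.2,0,0,0],[0,0.05,-0.9,0,0,0,0],[0,0.05,-0.9,0,0,0,0],[0,0.05,-0.9,0,0,0,0]]])

```text
time_s: 27.8
tcp_pos: [0.6368, 0.124, 0.1952]
ee_rot: [[-0.964, -0.266, 0.005], [-0.266, 0.964, 0.003], [-0.006, 0.002, -1.0]]
wrist_force: [0.9, 0.0, -0.1]
gripper_width: 0.2
```

Call:
apply_moves(plan=[[[0,0.05,-0.9,0,0,0,0],[0,0.05,-0.9,0,0,0,0],[0,0.05,-0.9,0,0,0,0],[0,0.05,-0.9,0,0,0,0],[0,0.05,-0.9,0,0,0,0],[0,0.05,-0.9,0,0,0,0],[0,0.05,-0.9,0,0,0,0],[0,0.05,-0.9,0,0,0,0],[0,0.05,-0.9,0,0,0,0],[0,0,-0.9,0,0,0,0],[0,0,-0.5,0,0,0,0],[0,0,-0.2,0,0,0,0]]])

```text
time_s: 28.8
tcp_pos: [0.6391, -0.1439, 0.1945]
ee_rot: [[-0.966, -0.257, -0.005], [-0.257, 0.966, 0.003], [0.004, 0.004, -1.0]]
wrist_force: [-0.0, 1.0, -0.8]
gripper_width: 0.197
```

Call:
apply_moves(plan=[[[0,0.1,-0.6,0,0,0,0],[0,0.1,-0.7,0,0,0,0],[0,0.1,-0.7,0,0,0,0],[0,0.1,-0.7,0,-0.003,-0.005,0],[0,0,-0.4,0,0,0,0],[0,0,-0.2,0,0,0,0],[0,0,0,0,0,0,0],[0,0,0,0,0,0,0]]])

```text
time_s: 29.47
tcp_pos: [0.6468, -0.2285, 0.1933]
ee_rot: [[-0.966, -0.257, -0.004], [-0.257, 0.966, 0.003], [0.004, 0.004, -1.0]]
wrist_force: [-0.4, 1.4, -0.0]
gripper_width: 0.196
```

Call:
apply_moves(plan=[[[0,0.06,-0.2,-0.2,-0.003,-0.004,0],[0,0,0,-0.4,0,0,0],[0,0,0,-0.4,0,0,0],[0,0,0,-0.3,0,0,0],[0,0,0,-0.1,0,0,0],[0,0,0,0,0,0,0]]])

```text
time_s: 29.97
tcp_pos: [0.6478, -0.23, 0.1538]
ee_rot: [[-0.965, -0.261, -0.002], [-0.261, 0.965, 0.001], [0.002, 0.001, -1.0]]
wrist_force: [-0.1, 0.1, -0.8]
gripper_width: 0.195
```

Run:
```python
from h import *
im=capture('side'); save(im,'s10.png',(30,180,210,410),3)
s=sense();print(s['tcp_pos'],s['ee_rot'][:,2]); A=cloud(im)
z=s['tcp_pos'][2]
fit(A,'lid',z-.0175+.006,.648,-.234,.003,.035)
fit(A,'cruc',.111,.648,-.234,.004,.03)
for k in (.03,.04,.055): fit(A,'?',z-.0175-k,.648,-.234,.003,.035)
```

```text
[ 0.64781983 -0.23003807  0.15386566] [-2.12625329e-03  8.18544414e-04 -9.99997405e-01]
lid 107 mean [ 0.6481 -0.2213  0.1411] circ 0.6475 -0.2286 d 0.0488
cruc 60 mean [ 0.6486 -0.2298  0.1092] circ 0.6504 -0.232 d 0.0403
? 79 mean [ 0.6488 -0.2308  0.1063] circ 0.6495 -0.2324 d 0.0406
? 56 mean [ 0.6493 -0.2262  0.0967] circ 0.6483 -0.2311 d 0.0395
? 41 mean [ 0.6487 -0.2176  0.0816] circ 0.6489 -0.2247 d 0.0342
```

View pics/s10.png

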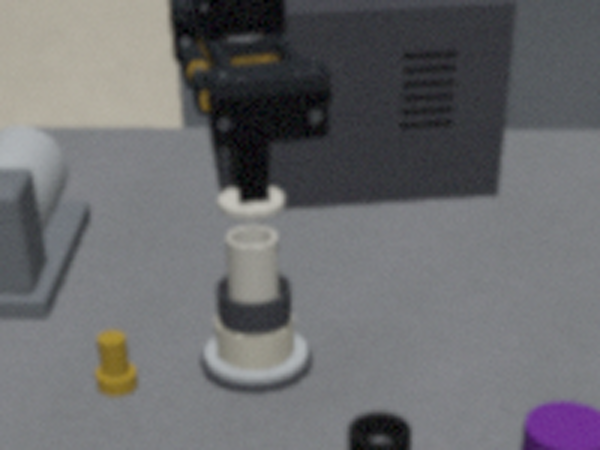

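The stack stands straight, and the lid at crop (252,202) hangs level over the crucible mouth (252,235). Shifting about 1.5/-3.5 mm and lowering.

Call:
apply_moves(plan=[[[0,0.05,-0.13,0,0,-0.002,0],[0,0,0,-0.2,0,0,0],[0,0,0,-0.3,0,0,0],[0,0,0,-0.2,0,0,0],[0,0,0,-0.05,0,0,0],[0,0,0,0,0,0,0]]])

```text
time_s: 30.52
tcp_pos: [0.6499, -0.2338, 0.1342]
ee_rot: [[-0.965, -0.261, 0.002], [-0.261, 0.965, 0.0], [-0.002, -0.0, -1.0]]
wrist_force: [-0.4, 0.5, -0.8]
gripper_width: 0.195
```

Call:
apply_moves(plan=[[[0,0,0,-0.12,0,0,0],[0,0,0,-0.08,0,0,0],[0,0,0,-0.04,0,0,0]]])

```text
time_s: 30.77
tcp_pos: [0.6503, -0.234, 0.1285]
ee_rot: [[-0.965, -0.262, 0.003], [-0.262, 0.965, -0.0], [-0.003, -0.001, -1.0]]
wrist_force: [-2.0, 1.0, 3.9]
gripper_width: 0.199
```

Call:
apply_moves(plan=[[[60,0,0,0,0,0,0],[60,0,0,0,0,0,0],[60,0,0,0,0,0,0],[60,0,0,0,0,0,0],[60,0,0,0.3,0,0,0],[60,0,0,0.6,0,0,0],[60,0,0,0.8,0,0,0],[60,0,0,0.9,0,0,0],[60,-0.5,0,0.5,0,0,0],[60,-0.9,0,0,0,0,0],[60,-0.9,0,0,0,0,0],[60,-0.9,0,0,0,0,0]]])

```text
time_s: 31.77
tcp_pos: [0.5724, -0.2343, 0.2129]
ee_rot: [[-0.965, -0.264, 0.009], [-0.264, 0.965, -0.004], [-0.008, -0.006, -1.0]]
wrist_force: [0.7, -0.5, 0.4]
gripper_width: 0.601
```

Call:
apply_moves(plan=[[[60,-0.9,0,0,0,0,0],[60,-0.9,0,0,0,0,0],[60,-0.6,0,0,0,0,0],[60,-0.2,0,0,0,0,0],[60,0,0,0,0,0,0],[60,0,0,0,0,0,0]]])

```text
time_s: 32.27
tcp_pos: [0.5019, -0.2347, 0.2191]
ee_rot: [[-0.965, -0.263, 0.017], [-0.263, 0.965, -0.005], [-0.015, -0.01, -1.0]]
wrist_force: [0.9, 0.4, -0.1]
gripper_width: 0.605
```

Run:
```python
from h import *
for n in ('top','side'):
    im=capture(n);A=cloud(im); save(im,n+'11.png')
    fit(A,'knob',.145,.648,-.234,.005,.03)
    fit(A,'lid',.117,.648,-.234,.003,.04)
    fit(A,'cup',.070,.648,-.234,.005,.05)
    fit(A,'disc',.042,.648,-.234,.005,.05)
    fit(A,'squat',.036,.645,.017,.006,.045)
    if n=='side': save(im,'s11.png',(30,180,210,410),3)
s=sense();print(s['tcp_pos'],s['wrist_force'])
```

```text
knob 48 mean [ 0.648  -0.2328  0.1444] circ 0.6482 -0.2334 d 0.0172
lid 235 mean [ 0.6477 -0.232   0.1167] circ 0.6482 -0.2333 d 0.0477
cup 67 mean [ 0.6408 -0.2218  0.0693] circ 0.647 -0.2326 d 0.0577
disc 68 mean [ 0.6432 -0.2219  0.0434] circ 0.6477 -0.2341 d 0.0614
squat 129 mean [0.6427 0.0126 0.0352] circ 0.6426 0.0108 d 0.0639
knob 33 mean [ 0.6503 -0.23    0.143 ] circ 0.65 -0.2319 d 0.0177
lid 135 mean [ 0.6496 -0.2271  0.1161] circ 0.6489 -0.2323 d 0.0498
cup 143 mean [ 0.6478 -0.2205  0.0687] circ 0.6496 -0.2325 d 0.0587
disc 106 mean [ 0.6486 -0.2122  0.0418] circ 0.65 -0.2313 d 0.0613
squat 245 mean [0.6445 0.0142 0.0337] circ 0.6432 0.0118 d 0.0677
[ 0.50236376 -0.23466887  0.21869279] [ 0.75319703 -0.27358967  0.44871139]
```

View pics/s11.png

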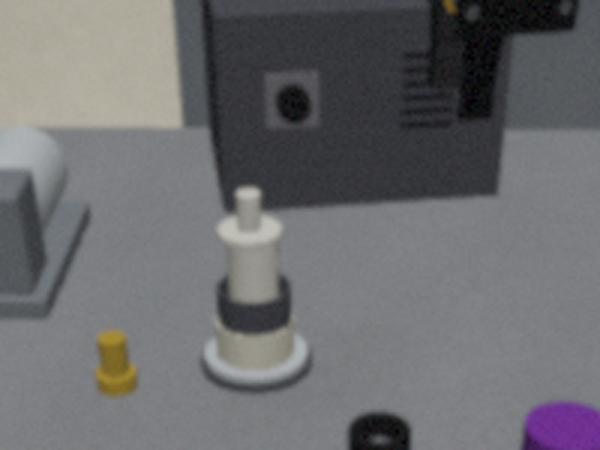

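View pics/side11.png

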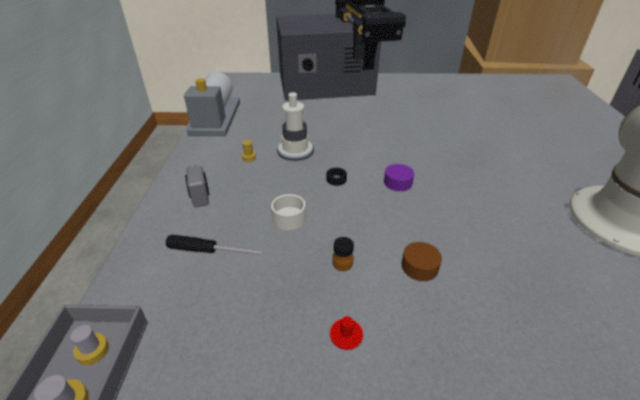

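The pictures show the whole stack upright, with the lid at (293,105), knob up and centred. Nothing else has moved and the arm is clear, so I'm handing in.

```bash
python3 -c "
from h import *
print(finish_job())"
```

```text
the job is handed in; nothing more can be done
None
```

I built the stack on the steel plate in the required order: pale disc, dark cup, tall crucible, then the white knobbed lid, knob up. I handed the job in at about 33 s of the 125 s allowed. `finish_job()` reports no verdict.

- **Alignment:** the last top and side pictures put the disc, cup and lid within about 2 mm of each other and of the plate centre. The crucible's rim is hidden under the lid, but before the lid went on it was also within about 2 mm.
- **Heights:** all were within about 2 mm of nominal. The lid's disc was at 117 mm in the top view and the knob top at 144 mm.
- **Left alone:** the squat crucible measured as still in place. The jar, tape roll, screwdriver, fitting and look-alikes are where they were by eye.
- **Disagreements:** the two cameras differ by 1–2 mm, within their calibration. The gripper read the crucible as about 36.5 mm wide instead of 38, with no visible effect.
- **Blocked view:** the gripper blocked the side view right after the crucible went in. The top view showed it seated, and the next side picture confirmed it.

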